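Load a lens into the drop-door tester

TASK

Pull the lens tester's drop-down door fully down, which brings its small tray out, and stand the yellow-footed lens upright in the tray without dropping it. Then push the door back up until it is fully shut with the lens inside; leave the blue-footed lens, the bottle and the parts box where they are.

Things in the scene. Friction and masses are not known exactly. Their poses are not given: they have to be found in the camera images.
- tester: black benchtop lens tester, fixed, 260 mm wide (y), 220 mm deep, 210 mm high with a grey panel on its roof. Origin: on the table under the middle of its front face; its x points into the machine, away from the robot, its y along the front face (the hinge line). The hinge line is 60 mm above the table in the front face
- door (a joint): bottom-hinged front door, blue, 200 mm wide, 140 mm high, 12 mm thick (in front of the hinge line when shut). Value in rad: 0 upright and shut, 1.5 fully down (about level, a stop), inner face up. It stays wherever it is left (stiff hinge; about 5 N at the handle moves it)
- door_hinge (a point): middle of the hinge line, at the inner lower edge of the door
- door_grip (a point): middle of the handle: a steel bow in the door's plane, beyond its free edge. Its round bar, 12 mm thick, is parallel to the hinge, 190 mm from it, with a 44 mm gap to the door's edge; two 12 mm posts at 110 mm centres hold it. Shut, the bar is 250 mm above the table, 40 mm above the roof; fully down, about 68 mm above the table. Axes turn with the door: y along the bar
- tray (a point): centre of the floor (upper side) of a square aluminium tray with white floor, 80 x 80 mm inside, 88 mm outside, rim 8 mm high. Linked to the door, it slides level: inside when the door is shut; with the door fully down it stands out over it, centre 70 mm in front of the tester's front face, floor 124 mm above the table, 60 mm clear over the door. Axes as the tester's
- lens_yellow: lens barrel standing upright: yellow foot flange 52 mm across and 12 mm high, on it a black barrel 36 mm across, 50 mm high over all; origin: centre of the underside, z up along the barrel. This one is to be tested. About 150 g
- lens_blue: lens barrel standing upright: blue foot flange 52 mm across and 12 mm high, on it a black barrel 36 mm across, 50 mm high over all; origin: centre of the underside, z up along the barrel. Leave it alone
- bottle: white plastic bottle with a red cap, 56 mm across, 130 mm high, standing; origin: centre of the underside. Leave it alone
- parts_box: flat white plastic parts box with six grey discs showing in its lid and a small tab at one end, 120 x 80 x 30 mm; origin: centre of the underside. Leave it alone
There are look-alikes about, which are no part of the job. What is shaped like the lens_yellow but red is not meant.

How it is judged:
By the outcome, as a careful person would: the job done as asked, in the order asked, and still so for the second after the job is handed in, with the robot touching nothing.
It also fails if it takes over 67 s, if anything falls off the work surface, if the arm or the gripper's body presses on something with over 40 N, if the wrist force passes 120 N, or if a joint passes its speed limit or range.

ROBOT

A 6-joint arm with a two-finger parallel gripper is mounted at the origin on the work surface. World frame = base frame: x ahead of the robot, y to its left, z up, the work surface at z = 0. Lengths are in m, angles in rad, forces in N, time in s.
With the tool pointing down it reaches from about 0.3 to 0.875 m from the base axis. Payload 6.4 kg.
Tool frame: the origin (TCP) lies at the very end of the fingers, on their centre line; the grasp point (between the pads) lies 19 mm behind it (env.grip_depth is the distance from the TCP to the grasp point, in m); z points along the fingers, y is the line along which they close (so a half turn about z gives the same grasp; the last joint's range is limited). The gripper opens to 88 mm and grips with 3 to 60 N. Pads are 18 mm wide; open, the fingers measure 123 mm over their backs; the gripper's body (75 mm by 187 mm) begins 45 mm behind the grasp point.
Start: joints at [0.916, 0.181, 1.607, -0, 1.354, -0.206], TCP at [0.249, 0.518, 0.239] pointing down, gripper open.
Joint ranges: [-2.99, 2.99], [-0.89, 2.07], [0.3, 2.58], [-1.14, 4.28], [0, 2.63], [-3.12, 3.12]. Speed limits (rad/s): [2.57, 2.57, 3.01, 3.14, 3.14, 3.14].

INTERFACE

Orientations are given as a rotation vector (axis times angle).
In Python, from cell import env gives the robot as it stands.
- The arm moves only by the tool step_arm, never from a script. Its argument "increments" is a list of rows, each a list of 7 numbers: the shift along the tool's x, y, z in mm, then the turn, a rotation vector about the tool's x, y, z in degrees, then the opening, from -1 (shut) to 1 (fully open). A call has 1 to 12 rows; each row shifts and turns the commanded pose from where the row before left it, along the tool's axes as they then stand; what a row does not reach is not made up. A row lasts 1/12 s, in which the tool goes at most 41.7 mm and 7.16 degrees, less where a joint would pass 70% of its speed; a pose out of reach is approached as far as the arm can. A call is refused whole if a number of a shift passes 41.7 or a number of a turn 7.16, either way. A call with a gripper value outside its range is refused whole. The fingers move at their own pace and stop on an object; "grip_force" is the grip in N (left out, the last holds). Time passes only in rows, so rows that do not move let the fingers close. It gives the time, the measured TCP pose, the force, the opening and the grip force at its end, in the units of the state.
- env.observe(): the state, without advancing time (a new reading comes with each control period).
- env.capture(name): name is "scene" or "top" or "wrist"; returns (picture, depth): 420x560x3 uint8, red, green, blue; 420x560 float32, m along the optical axis (not along the pixel's ray), 0 where there is no reading.
- env.camera_params(name): a dict with "fovy" (degrees; the focal length in pixels is half the picture's height over the tangent of half this angle, whatever the lens; pixels are square), "cx", "cy" (the principal point, pixels), "dist" ([k1, k2, p1, p2, k3] as OpenCV has them; the pictures are not rectified), "world_to_cam" (4x4, takes a point from world to camera coordinates); the wrist camera has in their place "mount" (4x4, takes a point from camera to tool coordinates, whose origin is the TCP and whose axes are the flange's). Camera axes: x right, y down, z forward; pixel columns grow to the right and rows downward; lengths in m; the calibration is good to about 2 mm. A picture is of the moment at which its call begins: read the wrist's pose just before it. camera_params takes no time and is no camera call.
- env.close_job(): hands the job in; it is judged then, once.
The state is a dict: "t": time; "qpos": joint angles; "dq": joint speeds; "effort": joint torques, N m; "tcp_pos": TCP position; "tcp_rot": TCP orientation; "contact_force": force on the tool from outside, world axes, zero at the start; "wrist_torque": the same for the moment, N m; "finger_gap": finger opening in m; "finger_force": force on a finger pad.
Only numpy, scipy, OpenCV 4.12 (cv2) and the standard library are available. Lean on these libraries where they do the work, as an engineer would, in place of code of your own. Each camera call takes 0.05 s, during which the arm holds its last target. There are 200 camera calls.

## Working session

There is one attempt and no reset: what is moved stays moved. The work goes in short steps, Python scripts to look and compute and a tool call to move; the robot and the scene stay as the last step left them, time stands still between calls to the robot, and variables do not carry over. Pictures are saved under pics/ and viewed, at most 13 in all, crops included, and the job is handed in when it is done.

Besides the shell and the picture viewer there is one more tool, called after ">>>" by a JSON object that holds its "op" and its "data". step_arm: Moves the arm, as the interface text tells. Its arguments: {"type":"object","properties":{"increments":{"type":"array"},"grip_force":{"type":"number"}},"required":["increments"]}

```bash
ls; mkdir -p pics; python3 - <<'E'
from cell import env
import cv2,numpy as np
s=env.observe();print({k:np.round(v,3) for k,v in s.items()})
for n in("scene","top"):
    p,d=env.capture(n);cv2.imwrite(f"pics/{n}0.png",p[:,:,::-1]);np.save(f"pics/{n}0.npy",d)
    c=env.camera_params(n);print(n,c, (d==0).mean())
print(env.camera_params("wrist"))
a=cv2.imread("pics/scene0.png");
E
```

```text
pics
{'t': np.float64(0.0), 'qpos': array([ 0.916,  0.181,  1.608, -0.   ,  1.354, -0.206]), 'dq': array([-0.001,  0.001,  0.001,  0.   , -0.002, -0.001]), 'effort': array([ 0.0000e+00, -4.3389e+01, -3.4185e+01,  7.0000e-02,  3.9000e-02,
       -0.0000e+00]), 'tcp_pos': array([0.249, 0.518, 0.238]), 'tcp_rot': array([-6.990e-01, -3.062e+00,  2.000e-03]), 'contact_force': array([-0.339,  0.039, -0.325]), 'wrist_torque': array([-0.069,  0.037,  0.009]), 'finger_force': np.float64(0.0), 'finger_gap': np.float64(0.088)}
scene {'fovy': 51.05242150845021, 'cx': 278.36800371458475, 'cy': 204.92484104634025, 'dist': array([-0.14563989,  0.        ,  0.        ,  0.        ,  0.        ]), 'world_to_cam': array([[ 0.89477867, -0.44648279, -0.00492371, -0.51127612],
       [-0.42698395, -0.85237247, -0.30190377,  0.32398815],
       [ 0.130598  ,  0.27223939, -0.95332569,  1.12498902],
       [ 0.        ,  0.        ,  0.        ,  1.        ]])} 0.003954081632653061
top {'fovy': 57.53003005299248, 'cx': 274.47253868297304, 'cy': 203.23392036804032, 'dist': array([-0.00242348,  0.        ,  0.        ,  0.        ,  0.        ]), 'world_to_cam': array([[ 0.00616256, -0.99981605,  0.0181629 ,  0.02689674],
       [-0.98698554, -0.00900019, -0.16055699,  0.61886787],
       [ 0.16069092, -0.01693707, -0.98685944,  0.95272902],
       [ 0.        ,  0.        ,  0.        ,  1.        ]])} 0.0041921768707483
{'fovy': 67.93025203818029, 'cx': 277.40495114512686, 'cy': 207.1196894080018, 'dist': array([-0.00049285,  0.        ,  0.        ,  0.        ,  0.        ]), 'mount': array([[ 1.93718911e-05, -9.54444160e-01, -2.98389587e-01,
         7.77047949e-02],
       [ 9.99999083e-01, -3.85469757e-04,  1.29790465e-03,
        -5.17260258e-04],
       [-1.35379767e-03, -2.98389339e-01,  9.54443277e-01,
        -1.46581480e-01],
       [ 0.00000000e+00,  0.00000000e+00,  0.00000000e+00,
         1.00000000e+00]])}
```

View pics/scene0.png

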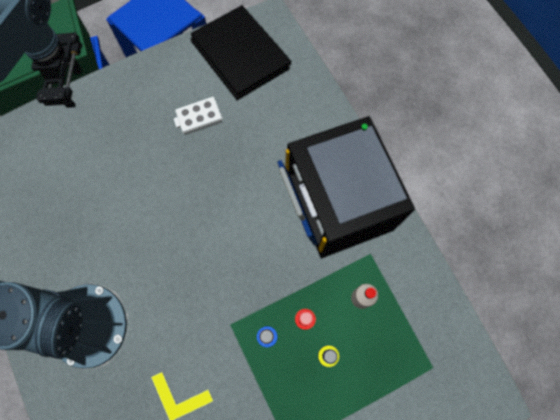

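View pics/top0.png

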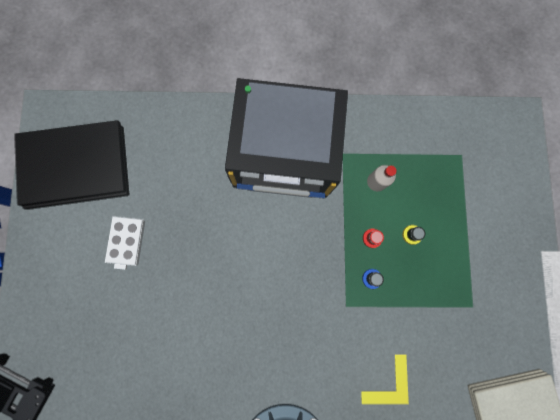

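Candidates for the wanted lens, top view: yellow-footed (414,235), red-footed (374,238), blue-footed (373,279), and the yellow L-mark (390,385), which is flat tape. By the description it is the yellow ring at (414,235), which is (329,356) in the scene view. The tester's handle bar is at (281,191) in top and (290,185) in scene.

```bash
cat > h.py <<'E'
import cv2,numpy as np
from scipy.spatial.transform import Rotation as R
from cell import env
def cam(n,s=None):
    c=env.camera_params(n);f=210/np.tan(np.radians(c["fovy"]/2))
    K=np.array([[f,0,c["cx"]],[0,f,c["cy"]],[0,0,1]])
    if "mount" in c:
        T=np.eye(4);T[:3,:3]=R.from_rotvec(s["tcp_rot"]).as_matrix();T[:3,3]=s["tcp_pos"];W=T@c["mount"]
    else: W=np.linalg.inv(c["world_to_cam"])
    return K,np.array(c["dist"],float),W
def rays(C,uv):
    K,D,W=C;p=cv2.undistortPoints(np.array(uv,float).reshape(-1,1,2),K,D)[:,0]
    d=np.c_[p,np.ones(len(p))]@W[:3,:3].T
    return W[:3,3],d/np.linalg.norm(d,axis=1)[:,None]
def onplane(C,uv,z):
    o,d=rays(C,uv);return o+d*((z-o[2])/d[:,2])[:,None]
def tri(C1,uv1,C2,uv2):
    out=[]
    for a,b in zip(np.reshape(uv1,(-1,2)),np.reshape(uv2,(-1,2))):
        A=np.zeros((3,3));y=np.zeros(3);L=[]
        for C,u in((C1,a),(C2,b)):
            o,d=rays(C,[u]);P=np.eye(3)-np.outer(d[0],d[0]);A+=P;y+=P@o;L.append((P,o))
        x=np.linalg.solve(A,y);out.append(np.r_[x,max(np.linalg.norm(P@(x-o)) for P,o in L)])
    return np.array(out)
def proj(C,X):
    K,D,W=C;V=np.linalg.inv(W);return cv2.projectPoints(np.reshape(X,(-1,3)).astype(float),cv2.Rodrigues(V[:3,:3])[0],V[:3,3],K,D)[0][:,0]
def mask(img,lo,hi):
    return cv2.inRange(cv2.cvtColor(img,cv2.COLOR_BGR2HSV),np.array(lo),np.array(hi))
def blobs(m,amin=20):
    n,l,st,c=cv2.connectedComponentsWithStats(m);return [(st[i],c[i],l==i) for i in range(1,n) if st[i,4]>=amin]
E
python3 - <<'E'
from h import *
S=cam("scene");T=cam("top");s=cv2.imread("pics/scene0.png");t=cv2.imread("pics/top0.png")
for nm,im,C in(("scene",s,S),("top",t,T)):
    for b in blobs(mask(im,(22,120,90),(35,255,255))):
        ys,xs=np.nonzero(b[2]);c=cv2.convexHull(np.c_[xs,ys].astype(np.int32))
        e=cv2.minEnclosingCircle(c);print(nm,"Y",b[0],b[1].round(1),e,onplane(C,[e[0]],.012).round(4))
    for b in blobs(mask(im,(95,120,90),(125,255,255))): 
        ys,xs=np.nonzero(b[2]);e=cv2.minEnclosingCircle(np.c_[xs,ys].astype(np.int32));print(nm,"B",b[0],onplane(C,[e[0]],.012).round(3))
# barrel top & bottle by hand seeds
print("roof/handle seeds")
v=np.hstack([cv2.resize(s[135:265,265:425],None,fx=2.4,fy=2.4,interpolation=3),cv2.resize(t[70:200,220:355],None,fx=2.4,fy=2.4,interpolation=3)])
w=np.hstack([cv2.resize(s[320:390,290:370],None,fx=3.5,fy=3.5,interpolation=3),cv2.resize(t[200:270,370:450],None,fx=3.5,fy=3.5,interpolation=3)])
H=np.zeros((v.shape[0]+w.shape[0],max(v.shape[1],w.shape[1]),3),np.uint8);H[:v.shape[0],:v.shape[1]]=v;H[v.shape[0]:,:w.shape[1]]=w
print(H.shape);cv2.imwrite("pics/c1.png",H)
E
```

```text
scene Y [322 237   5   6  22] [323.9 239.4] ((324.0, 239.5), 2.6926822662353516) [[ 0.6735 -0.0709  0.012 ]]
scene Y [318 346  21  21 195] [326.8 355.4] ((328.0, 355.7894592285156), 10.642213821411133) [[ 0.5407 -0.3429  0.012 ]]
scene Y [ 152  373   61   47 1014] [178.  399.1] ((181.63809204101562, 389.444091796875), 32.14464569091797) [[ 0.1726 -0.2548  0.012 ]]
scene B [ 106    0   99   51 3122] [[0.531 0.845 0.012]]
scene B [ 90  36  13  33 211] [[0.307 0.809 0.012]]
scene B [278 161   6   6  27] [[0.668 0.18  0.012]]
scene B [302 220  10  17  80] [[ 0.645 -0.021  0.012]]
scene B [256 326  22  22 230] [[ 0.423 -0.23   0.012]]
top Y [328 183   8   9  28] [332.2 185.7] ((332.0, 187.0), 5.000100135803223) [[ 0.6714 -0.1268  0.012 ]]
top Y [403 225  17  20 137] [408.9 235. ] ((412.0109558105469, 234.28831481933594), 9.764250755310059) [[ 0.5431 -0.3415  0.012 ]]
top Y [362 355  46  49 976] [391.6 386.9] ((384.5, 379.8958435058594), 32.24995040893555) [[ 0.1719 -0.2519  0.012 ]]
top B [237 184  15   6  66] [[0.67  0.115 0.012]]
top B [310 192  15   6  69] [[ 0.65  -0.085  0.012]]
top B [362 268  18  21 152] [[ 0.425 -0.229  0.012]]
roof/handle seeds
(557, 708, 3)
```

View pics/c1.png

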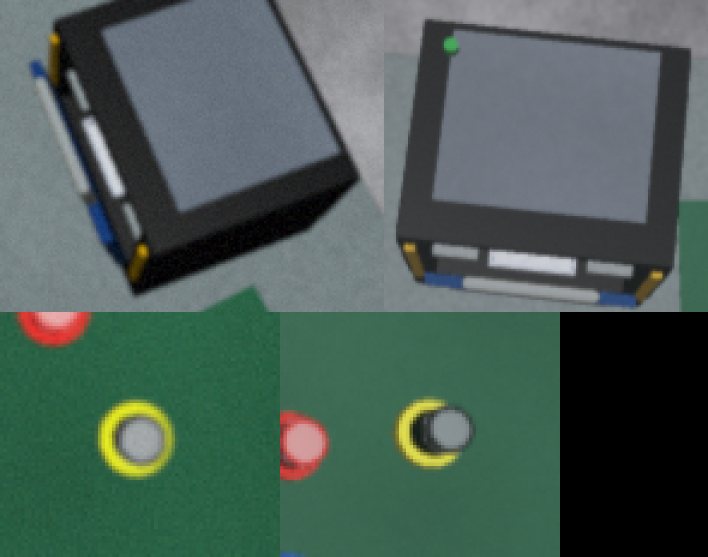

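```bash
python3 - <<'E'
from h import *
S=cam("scene");T=cam("top");s=cv2.imread("pics/scene0.png");t=cv2.imread("pics/top0.png")
sc=lambda L:[(265+x/2.4,135+y/2.4) for x,y in L]
tc=lambda L:[(220+(x-384)/2.4,70+y/2.4) for x,y in L]
print("cams",S[2][:3,3],T[2][:3,3])
print("bar",tri(S,sc([(40,82),(88,195)]),T,tc([(463,283),(598,297)])).round(4))
print("panel",tri(S,sc([(103,35),(183,212),(338,155)]),T,tc([(432,198),(647,222),(661,50)])).round(4))
print("roof top z.21",onplane(T,tc([(425,18),(690,48),(672,268),(398,240)]),.21).round(4))
for im,C,b in((s,S,(300,120,420,230)),(t,T,(235,80,345,170))):
    m=np.zeros(im.shape[:2],np.uint8);x0,y0,x1,y1=b;m[y0:y1,x0:x1]=255
    mm=mask(im,(90,10,85),(130,110,190))&m
    b=max(blobs(mm),key=lambda q:q[0][4]);ys,xs=np.nonzero(b[2]);P=onplane(C,np.c_[xs,ys],.21)[:,:2]*1000
    print("panel rect",cv2.minAreaRect(P.astype(np.float32)),b[0])
# barrel tops
for im,C,u in((s,S,(330,356)),(t,T,(418,234))):
    x,y=u;g=mask(im,(0,0,95),(180,70,200));w=np.zeros_like(g);cv2.circle(w,u,12,255,-1)
    for b in blobs(g&w,15): print("barreltop",b[0],b[1])
np.set_printoptions(linewidth=200)
E
```

```text
cams [ 0.44889539 -0.25838374  1.1677768 ] [0.45755298 0.04859816 1.03908467]
bar [[ 6.214e-01  8.120e-02  2.354e-01  2.000e-04]
 [ 6.099e-01 -3.910e-02  2.374e-01  6.000e-04]]
panel [[ 7.101e-01  1.133e-01  1.955e-01  1.200e-03]
 [ 6.863e-01 -8.810e-02  2.126e-01  8.000e-04]
 [ 8.532e-01 -1.051e-01  2.113e-01  3.300e-03]]
roof top z.21 [[ 0.8869  0.1228  0.21  ]
 [ 0.8599 -0.1332  0.21  ]
 [ 0.6425 -0.1111  0.21  ]
 [ 0.6664  0.1429  0.21  ]]
panel rect ((779.6443481445312, 5.6359710693359375), (201.037109375, 171.70745849609375), 84.0273666381836) [ 308  126   98   97 5695]
panel rect ((781.1866455078125, 4.664634704589844), (201.1246795654297, 171.96287536621094), 84.1059341430664) [ 240   82   95   81 6334]
barreltop [324 350  13  13 138] [329.8115942  356.15217391]
barreltop [413 228  11  11 100] [418.21 233.06]
```

The crops show the yellow ring with its black barrel next to the red one, so (414,235) is the right choice. The door is slightly ajar, about 0.2 rad. I'll hook the bar from above and behind with closed fingers to open it, and I'm staging there now.

>>> {"op": "step_arm", "data": {"increments": [[-33,-18.5,-6.5,0,0,0,-1],[-33,-18.5,-6.5,0,0,0,-1],[-33,-18.5,-6.5,0,0,0,-1],[-33,-18.5,-6.5,0,0,0,-1],[-33,-18.5,-6.5,0,0,0,-1],[-33,-18.5,-6.5,0,0,0,-1],[-33,-18.5,-6.5,0,0,0,-1],[-33,-18.5,-6.5,0,0,0,-1],[-33,-18.5,-6.5,0,0,0,-1],[-33,-18.5,-6.5,0,0,0,-1],[-33,-18.5,-6.5,0,0,0,-1],[-33,-18.5,-6.5,0,0,0,-1]]}}

```text
t: 1.1
tcp_pos: [0.5105, 0.1445, 0.3167]
tcp_rot: [-0.699, -3.062, 0.0]
contact_force: [0.4, 0.6, -0.3]
finger_gap: 0.0102
finger_force: 0.0
```

>>> {"op": "step_arm", "data": {"increments": [[-33,-18.5,-6.5,0,0,0,-1],[-33,-18.5,-6.5,0,0,0,-1],[-33,-18.5,-6.5,0,0,0,-1],[-33,-18.5,-6.5,0,0,0,-1],[0,0,0,0,0,-6.6,-1],[0,0,0,0,0,-6.6,-1],[0,0,0,0,0,-6.6,-1],[0,0,0,0,0,0,-1]]}}

```text
t: 1.77
tcp_pos: [0.5967, 0.0219, 0.342]
tcp_rot: [-0.157, -3.136, -0.0]
contact_force: [0.5, -0.3, -0.3]
finger_gap: 0.0002
finger_force: 0.0
```

```bash
cat >> h.py <<'E'
YAW=-np.radians(5.9);O=np.array([.655,.017,0]);RT=R.from_euler("z",YAW).as_matrix()  # tester frame
def totester(p): return (np.asarray(p)-O)@RT
def fromtester(p): return O+RT@np.asarray(p)
# tool orientation: closing along tester y (mode "y") or tester x (mode "x"), tilted alpha deg so fingers point down and forward
def tool(mode,al=0,yaw=YAW):
    a=np.radians(al);Rz=R.from_euler("z",yaw).as_matrix()
    z=np.array([np.sin(a),0,-np.cos(a)])
    y=np.array([0,1.,0]) if mode=="y" else np.array([np.cos(a),0,np.sin(a)])
    return Rz@np.c_[np.cross(y,z),y,z]
def go(p,Rt=None):
    s=env.observe();Rc=R.from_rotvec(s["tcp_rot"]).as_matrix();d=Rc.T@(np.asarray(p)-s["tcp_pos"])*1e3
    print("shift mm in tool now",d.round(1),"norm",np.linalg.norm(d).round(1))
    if Rt is not None: print("turn deg (tool)",np.degrees(R.from_matrix(Rc.T@Rt).as_rotvec()).round(2),"shift in tool after",(Rt.T@(np.asarray(p)-s["tcp_pos"])*1e3).round(1))
E
python3 - <<'E'
from h import *
s=env.observe();print(s["t"],s["tcp_pos"],s["tcp_rot"],s["qpos"].round(2),s["finger_gap"])
p,d=env.capture("wrist");cv2.imwrite("pics/w1.png",p[:,:,::-1]);np.save("pics/w1.npy",d)
go([.60,.02,.34],tool("y"))
C=cam("wrist",s);print(proj(C,[[.6214,.081,.236],[.61,-.039,.236]]))
E
```

```text
1.7667 [0.59665329 0.02189592 0.34198363] [-1.56767052e-01 -3.13637209e+00 -2.90871587e-04] [-0.16  0.17  1.42  0.    1.56 -1.63] 0.00021722881539353465
shift mm in tool now [-3.6 -1.8  2.1] norm 4.6
turn deg (tool) [ 0.   -0.06 -0.15] shift in tool after [-3.6 -1.8  2.1]
[[348.17571998 226.53494271]
 [209.00316908 227.27566243]]
```

View pics/w1.png

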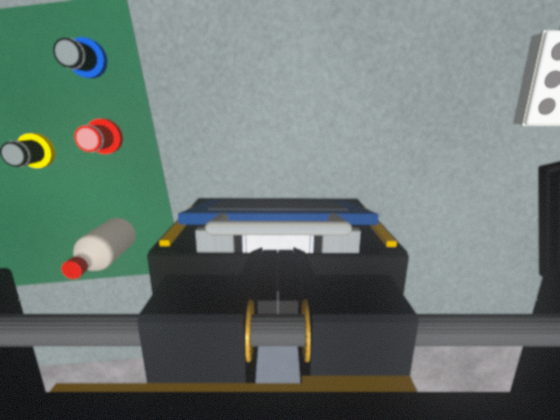

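The wrist view shows the bar from (208,228) to (350,228), which matches my prediction. The fingertips are at (277,270), already on the tester side of the bar.

```bash
python3 - <<'E'
from h import *
s=env.observe();C=cam("wrist",s);T=cam("top");S=cam("scene")
tc=[(252.9,187.9),(309.2,193.75)];w=[(350,228),(208,228)]
print(tri(C,w,T,tc).round(4)); print(tri(C,w,S,[(281.7,169.2),(301.7,216.3)]).round(4))
print(totester(tri(C,w,T,tc)[:,:3]).round(4))
go(fromtester([-.0135,0,.228]),tool("y"))
E
```

```text
[[ 6.192e-01  8.070e-02  2.457e-01  1.000e-04]
 [ 6.090e-01 -3.890e-02  2.394e-01  1.000e-04]]
[[ 6.220e-01  8.140e-02  2.372e-01  1.100e-03]
 [ 6.102e-01 -3.940e-02  2.373e-01  4.000e-04]]
[[-0.0422  0.0597  0.2457]
 [-0.04   -0.0604  0.2394]]
shift mm in tool now [-45.3   1.  114.1] norm 122.7
turn deg (tool) [ 0.   -0.06 -0.15] shift in tool after [-45.1   0.9 114.1]
```

>>> {"op": "step_arm", "data": {"increments": [[-23,0.5,0,0,0,0,-1],[-22,0.5,0,0,0,0,-1],[0,0,38,0,0,0,-1],[0,0,38,0,0,0,-1],[0,0,38,0,0,0,-1],[0,0,0,0,0,0,-1]]}}

```text
t: 2.32
tcp_pos: [0.6367, 0.0196, 0.2194]
tcp_rot: [-0.166, -3.122, -0.002]
contact_force: [-1.0, -0.1, -2.0]
finger_gap: 0.0008
finger_force: 0.0
```

>>> {"op": "step_arm", "data": {"increments": [[10,0,0,0,0,0,-1],[13.5,0,4,0,0,0,-1],[13.5,0,4,0,0,0,-1],[13,0,6,0,0,0,-1],[13,0,6.5,0,0,0,-1],[11.5,0,8,0,0,0,-1],[11.5,0,8,0,0,0,-1],[10.5,0,10,0,0,0,-1],[10.5,0,10,0,0,0,-1],[9,0,11,0,0,0,-1],[8.5,0,11,0,0,0,-1],[0,0,0,0,0,0,-1]]}}

```text
t: 3.32
tcp_pos: [0.5173, 0.0316, 0.1506]
tcp_rot: [0.165, 3.137, -0.0]
contact_force: [-0.4, 0.4, -0.1]
finger_gap: 0.0004
finger_force: 0.0
```

```bash
python3 - <<'E'
from h import *
s=env.observe();print(s["t"],totester(s["tcp_pos"]),s["contact_force"],s["finger_force"])
p,d=env.capture("top");q,_=env.capture("scene");cv2.imwrite("pics/t2.png",p[:,:,::-1]);cv2.imwrite("pics/s2.png",q[:,:,::-1])
cv2.imwrite("pics/c2.png",cv2.resize(np.hstack([p[60:260,200:370,::-1],q[110:310,230:430,::-1]]),None,fx=2.1,fy=2.1))
E
```

```text
3.3167 [-0.138463    0.00041491  0.15056516] [-0.38661667  0.35114787 -0.09961653] 0.0
```

View pics/c2.png

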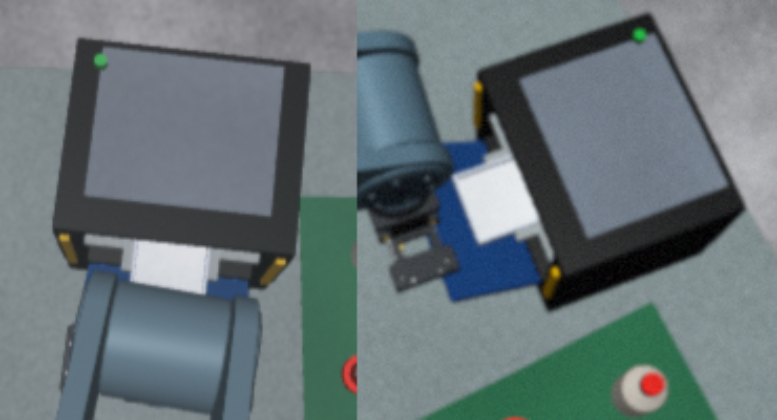

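The door is down to roughly 1 rad and the tray is coming out, with its white floor at crop (168,265). Next I lift over the bar and push it down from above.

>>> {"op": "step_arm", "data": {"increments": [[0,0,-27,0,0,0,-1],[0,0,-27,0,0,0,-1],[24,0,0,0,0,0,-1],[0,0,17,0,0,0,-1],[0,0,17,0,0,0,-1],[5,0,12,0,0,0,-1],[5,0,12,0,0,0,-1],[5,0,13.5,0,0,0,-1],[5,0,13.5,0,0,0,-1],[3,0,14,0,0,0,-1],[3,0,14,0,0,0,-1]]}}

```text
t: 4.33
tcp_pos: [0.4691, 0.0366, 0.0924]
tcp_rot: [0.164, 3.136, -0.0]
contact_force: [0.5, 0.8, 1.8]
finger_gap: 0.0008
finger_force: 0.9
```

>>> {"op": "step_arm", "data": {"increments": [[0,0,9,0,0,0,-1],[0,0,9,0,0,0,-1],[0,0,0,0,0,0,-1]]}}

```text
t: 4.58
tcp_pos: [0.469, 0.0366, 0.0738]
tcp_rot: [0.163, 3.137, 0.0]
contact_force: [-1.0, 1.2, 0.5]
finger_gap: 0.0002
finger_force: 0.4
```

>>> {"op": "step_arm", "data": {"increments": [[0,0,2,0,0,0,-1],[0,0,2,0,0,0,-1],[0,0,0,0,0,0,-1]]}}

```text
t: 4.83
tcp_pos: [0.4694, 0.0365, 0.073]
tcp_rot: [0.162, 3.137, -0.001]
contact_force: [-15.4, 1.8, 36.8]
finger_gap: 0.0001
finger_force: 18.2
```

The force jumped at z = 0.073, so the door is on its stop. I'll back off and measure the tray, the lens and the neighbours.

>>> {"op": "step_arm", "data": {"increments": [[0,0,-30,0,0,0,-1],[0,0,-40,0,0,0,-1],[0,0,-40,0,0,0,-1],[0,0,-40,0,0,0,0],[0,-41,0,0,0,0,0.4],[0,-41,0,0,0,0,0.4],[0,-41,0,0,0,0,0.4],[0,-41,0,0,0,0,0.4],[0,-41,0,0,0,0,0.4],[0,-41,0,0,0,0,0.4],[0,0,0,0,0,0,0.4],[0,0,0,0,0,0,0.4]]}}

```text
t: 5.83
tcp_pos: [0.4429, -0.2105, 0.2199]
tcp_rot: [0.17, 3.136, -0.001]
contact_force: [1.1, 1.1, -0.5]
finger_gap: 0.0582
finger_force: 0.0
```

```bash
python3 - <<'E'
from h import *
s=env.observe();print(s["t"],s["tcp_pos"],s["finger_gap"],s["contact_force"])
w,_=env.capture("wrist");p,d=env.capture("top");q,_=env.capture("scene")
for n,i in(("w3",w),("t3",p),("s3",q)):cv2.imwrite(f"pics/{n}.png",i[:,:,::-1])
a=np.hstack([cv2.resize(w[:,:,::-1],None,fx=.7,fy=.7),cv2.resize(p[130:270,200:334,::-1],None,fx=2.1,fy=2.1)])
cv2.imwrite("pics/c3.png",a);print(a.shape)
C=cam("wrist",s);S=cam("scene");T=cam("top")
print("pred lens in wrist",proj(C,[.542,-.342,.012]),proj(C,[.542,-.342,.05]))
print("tray pred top/scene",proj(T,[fromtester([-.07+a,b,.124]) for a,b in((0,0),(-.04,.04),(-.04,-.04))]).round(1).tolist(),proj(S,fromtester([-.07,0,.124])).round(1))
print("barrel top tri scene/top0",tri(S,[(329.8,356.2)],T,[(418.2,233.1)]).round(4))
E
```

```text
5.8333 [ 0.44285776 -0.21047542  0.21989358] 0.0581810488775633 [ 1.07500171  1.09906193 -0.53339272]
(294, 673, 3)
pred lens in wrist [[182.68690486 266.88301257]] [[173.14930325 282.81035863]]
tray pred top/scene [[278.0, 211.9], [259.7, 226.5], [292.8, 230.2]] [[278.8 211.4]]
barrel top tri scene/top0 [[ 0.5421 -0.3429  0.0513  0.001 ]]
```

View pics/c3.png

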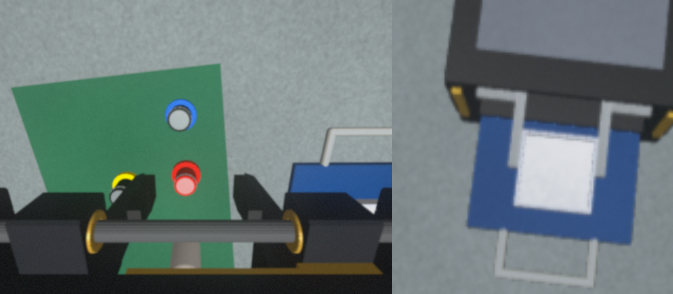

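The wrist view shows the yellow lens at crop (125,185), with red and blue clear of it. In the top view the tray is out (white square centred at crop (553,172)) between two grey arms.

```bash
python3 - <<'E'
from h import *
S=cam("scene");T=cam("top");p=cv2.imread("pics/t3.png");q=cv2.imread("pics/s3.png")
c={}
for n,im,C,u in(("t",p,T,(278,212)),("s",q,S,(279,211))):
    w=np.zeros(im.shape[:2],np.uint8);cv2.circle(w,u,32,255,-1)
    m=mask(im,(0,0,195),(180,40,255))&w
    for th in (185,195,205,215):
        b=max(blobs(mask(im,(0,0,th),(180,60,255))&w),key=lambda b:b[0][4]);ys,xs=np.nonzero(b[2]);P=onplane(C,np.c_[xs,ys],.124)[:,:2]*1e3
        r=cv2.minAreaRect(P.astype(np.float32));print(n,th,b[0],np.round(r[0],1),np.round(r[1],1),round(r[2],1))
        if th==195:c[n]=cv2.minAreaRect(np.c_[xs,ys].astype(np.float32))
print("tri",tri(S,[c["s"][0]],T,[c["t"][0]]).round(4),"model",fromtester([-.07,0,.124]).round(4))
go([.542,-.3425,.10],tool("y"))
E
```

```text
t 185 [ 258  192   41   40 1322] [587.5  24.7] [90.3 87.9] 84.1
t 195 [ 258  192   40   39 1243] [587.5  24.8] [88.5 87.3] 84.1
t 205 [ 259  192   39   39 1166] [587.6  24.6] [86.7 84.9] 84.2
t 215 [ 259  195   38   36 1072] [585.4  25.4] [83.2 78.9] 84.1
s 185 [ 257  189   45   43 1169] [586.1  27.9] [90.9 88.4] 83.8
s 195 [ 257  193   44   39 1082] [585.6  25.6] [83.7 87.7] 82.4
s 205 [ 258  193   42   39 1025] [585.2  24.3] [78.8 84.7] 84.0
s 215 [259 194  40  37 960] [584.4  24.2] [76.9 81.5] 84.0
tri [[0.5863 0.0249 0.1258 0.0006]] model [0.5854 0.0242 0.124 ]
shift mm in tool now [-112.3 -124.6  119.3] norm 205.8
turn deg (tool) [0.02 0.01 0.03] shift in tool after [-112.3 -124.5  119.4]
```

>>> {"op": "step_arm", "data": {"increments": [[-22.5,-25,0,0,0,0,0.4],[-22.5,-25,0,0,0,0,0.4],[-22.5,-25,0,0,0,0,0.4],[-22.5,-25,0,0,0,0,0.4],[-22.3,-24.5,0,0,0,0,0.4],[0,0,40,0,0,0,0.4],[0,0,40,0,0,0,0.4],[0,0,40,0,0,0,0.4],[0,0,0,0,0,0,0.4],[0,0,0,0,0,0,0.4]]}}

```text
t: 6.82
tcp_pos: [0.5409, -0.3405, 0.0972]
tcp_rot: [-0.158, -3.133, -0.006]
contact_force: [0.0, -0.3, 0.8]
finger_gap: 0.0616
finger_force: 0.0
```

```bash
python3 - <<'E'
from h import *
go([.542,-.3425,.019],tool("y"))
s=env.observe();C=cam("wrist",s);w,_=env.capture("wrist");cv2.imwrite("pics/w4.png",w[:,:,::-1])
print(proj(C,[[.542,-.3425,.012],[.542,-.3425,.05]]))
E
```

```text
shift mm in tool now [-1.7 -2.2 78.1] norm 78.2
turn deg (tool) [ 0.21 -0.27  0.11] shift in tool after [-1.3 -1.9 78.2]
[[274.6741423  215.64660633]
 [274.48279324 233.8435178 ]]
```

View pics/w4.png

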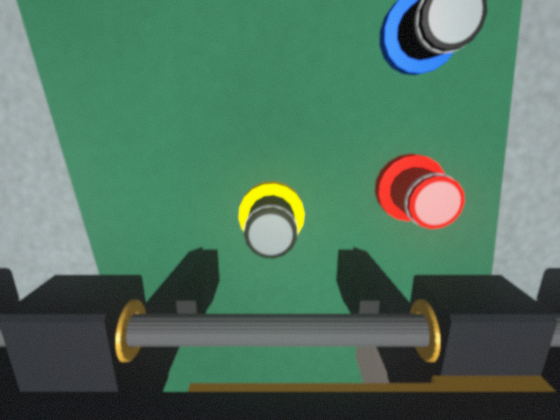

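The wrist view shows the lens barrel at (271,231) between the fingers, about 2 mm off the prediction. I'm correcting and descending.

>>> {"op": "step_arm", "data": {"increments": [[-0.6,-4,0,0,0,0,0.4],[0,0,26,0,0,0,0.4],[0,0,26,0,0,0,0.4],[0,0,24,0,0,0,0.4],[0,0,0,0,0,0,0.4],[0,0,0,0,0,0,-1],[0,0,0,0,0,0,-1],[0,0,0,0,0,0,-1],[0,0,0,0,0,0,-1],[0,0,0,0,0,0,-1]], "grip_force": 15}}

```text
t: 7.7
tcp_pos: [0.5431, -0.3482, 0.0257]
tcp_rot: [0.162, 3.134, -0.003]
contact_force: [-0.2, 2.0, 7.0]
finger_gap: 0.0354
finger_force: 15.0
```

>>> {"op": "step_arm", "data": {"increments": [[0,0,-5,0,0,0,-1],[0,0,-10,0,0,0,-1],[0,0,-15,0,0,0,-1],[0,0,-20,0,0,0,-1],[0,0,0,0,0,0,-1],[0,0,0,0,0,0,-1]]}}

```text
t: 8.2
tcp_pos: [0.5428, -0.3486, 0.0755]
tcp_rot: [0.162, 3.134, -0.004]
contact_force: [0.3, 0.2, -1.1]
finger_gap: 0.0356
finger_force: 15.0
```

```bash
python3 - <<'E'
from h import *
s=env.observe();print(s["tcp_pos"],s["tcp_rot"],s["contact_force"],s["finger_gap"],s["wrist_torque"]);C=cam("wrist",s);w,_=env.capture("wrist");q,_=env.capture("scene");
cv2.imwrite("pics/c5.png",np.hstack([w[120:400,100:450,::-1],cv2.resize(q[280:400,280:400,::-1],(280,280))]))
E
```

```text
[ 0.54284792 -0.34862352  0.07551027] [ 0.16196761  3.13420617 -0.00442539] [ 0.31528211  0.23263444 -1.12918849] 0.035571430346126545 [ 0.04731604 -0.02918483 -0.04286938]
```

View pics/c5.png

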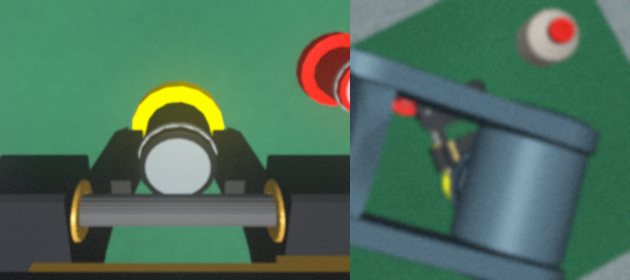

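The lens is held upright and centred, with the yellow flange symmetric between the fingers. I'm carrying it to above the tray.

>>> {"op": "step_arm", "data": {"increments": [[0,0,-30,0,0,0,-1],[0,0,-40,0,0,0,-1],[0,0,-40,0,0,0,-1],[0,15,-15,0,0,0,-1],[0,30,0,0,0,0,-1],[0,40,0,0,0,0,-1],[0,40,0,0,0,0,-1],[0,40,0,0,0,0,-1],[0,40,0,0,0,0,-1],[0,40,0,0,0,0,-1],[0,40,0,0,0,0,-1],[0,30,0,0,0,0,-1]]}}

```text
t: 9.3
tcp_pos: [0.5732, -0.0309, 0.1968]
tcp_rot: [-0.16, -3.135, -0.002]
contact_force: [1.0, -0.3, -1.4]
finger_gap: 0.0359
finger_force: 15.0
```

>>> {"op": "step_arm", "data": {"increments": [[0,30,0,0,0,0,-1],[-4.5,20,0,0,0,0,-1],[0,10,0,0,0,0,-1],[0,0,0,0,0,0,-1],[0,0,0,0,0,0,-1]]}}

```text
t: 9.72
tcp_pos: [0.5844, 0.0248, 0.1974]
tcp_rot: [-0.161, -3.136, 0.001]
contact_force: [0.2, -0.6, -1.2]
finger_gap: 0.0354
finger_force: 15.0
```

```bash
python3 - <<'E'
from h import *
s=env.observe();print(s["t"],s["finger_gap"],s["contact_force"]);go([.586,.0247,.152],tool("y"))
E
```

```text
9.7167 0.03540677285294329 [ 0.23820973 -0.57729582 -1.23579576]
shift mm in tool now [-1.7  0.1 45.4] norm 45.4
turn deg (tool) [-0.03 -0.09  0.04] shift in tool after [-1.6  0.1 45.4]
```

>>> {"op": "step_arm", "data": {"increments": [[-1.5,0,15,0,0,0,-1],[0,0,15,0,0,0,-1],[0,0,8,0,0,0,-1],[0,0,2,0,0,0,-1],[0,0,1,0,0,0,-1],[0,0,0,0,0,0,-1]]}}

```text
t: 10.22
tcp_pos: [0.5865, 0.0241, 0.1575]
tcp_rot: [0.164, 3.137, -0.0]
contact_force: [0.4, 0.7, -1.7]
finger_gap: 0.0353
finger_force: 15.0
```

>>> {"op": "step_arm", "data": {"increments": [[0,0,1.5,0,0,0,-1],[0,0,1.5,0,0,0,-1],[0,0,0,0,0,0,-1]]}}

```text
t: 10.47
tcp_pos: [0.5865, 0.0248, 0.1545]
tcp_rot: [0.162, 3.137, -0.0]
contact_force: [0.5, -0.2, -1.2]
finger_gap: 0.0355
finger_force: 15.0
```

>>> {"op": "step_arm", "data": {"increments": [[0,0,1.5,0,0,0,-1],[0,0,1.5,0,0,0,-1],[0,0,0,0,0,0,-1]]}}

```text
t: 10.72
tcp_pos: [0.5862, 0.025, 0.1509]
tcp_rot: [-0.162, -3.137, 0.0]
contact_force: [0.4, 0.1, -2.0]
finger_gap: 0.0353
finger_force: 15.0
```

>>> {"op": "step_arm", "data": {"increments": [[0,0,1,0,0,0,-1],[0,0,1,0,0,0,-1],[0,0,0,0,0,0,-1]]}}

```text
t: 10.97
tcp_pos: [0.5864, 0.025, 0.1497]
tcp_rot: [0.162, 3.137, -0.0]
contact_force: [-2.7, 1.3, 3.8]
finger_gap: 0.0353
finger_force: 15.0
```

Contact came at TCP z = 0.150, which puts the lens bottom on the floor at 0.124. I'm releasing it and rising.

>>> {"op": "step_arm", "data": {"increments": [[0,0,0,0,0,0,0.0],[0,0,0,0,0,0,0.25],[0,0,0,0,0,0,0.25],[0,0,0,0,0,0,0.25],[0,0,0,0,0,0,0.25],[0,0,-10,0,0,0,0.25],[0,0,-25,0,0,0,0.25],[0,0,-40,0,0,0,0.25],[40,0,0,0,0,0,0],[40,0,0,0,0,0,0],[40,0,0,0,0,0,0],[40,0,0,0,0,0,0]]}}

```text
t: 11.97
tcp_pos: [0.4258, 0.0415, 0.2248]
tcp_rot: [0.162, 3.137, -0.0]
contact_force: [-0.8, 0.0, 0.3]
finger_gap: 0.0442
finger_force: 0.0
```

```bash
python3 - <<'E'
from h import *
s=env.observe();print(s["t"],s["tcp_pos"],s["qpos"].round(2),s["finger_gap"],s["contact_force"])
p,d=env.capture("top");q,_=env.capture("scene");w,_=env.capture("wrist")
cv2.imwrite("pics/w6.png",w[:,:,::-1]);cv2.imwrite("pics/t6.png",p[:,:,::-1]);cv2.imwrite("pics/s6.png",q[:,:,::-1])
cv2.imwrite("pics/c6.png",np.hstack([cv2.resize(q[150:270,220:340,::-1],(360,360)),cv2.resize(w[:,:,::-1],(430,322))[:].copy() if 0 else cv2.copyMakeBorder(cv2.resize(w[:,:,::-1],(430,322)),0,38,0,0,0)]))
for a in(30,35,40):
    print(a);go(fromtester([-.1895,0,.0675])+tool("x",a)[:,2]*.019,tool("x",a))
    Rc=R.from_rotvec(s["tcp_rot"]).as_matrix();T2=tool("x",a)@np.diag([-1,-1,1]);print("alt",np.degrees(R.from_matrix(Rc.T@T2).as_rotvec()))
E
```

```text
11.9667 [0.42575929 0.04153215 0.22479858] [-0.18 -0.15  1.97 -0.    1.32 -1.65] 0.04418437414736758 [-0.75939295  0.02622337  0.25861217]
30
shift mm in tool now [-51.1  -1.2 173.7] norm 181.1
turn deg (tool) [-23.47 -23.47  87.77] shift in tool after [ -1.2 -42.4 176.1]
alt [ 23.46738905 -23.48106872 -87.77041505]
35
shift mm in tool now [-52.5  -1.2 172.9] norm 180.7
turn deg (tool) [-27.37 -27.37  86.95] shift in tool after [ -1.2 -56.  171.8]
alt [ 27.36520096 -27.37966719 -86.9562807 ]
40
shift mm in tool now [-53.8  -1.2 171.8] norm 180.1
turn deg (tool) [-31.26 -31.26  86.01] shift in tool after [ -1.2 -69.1 166.3]
alt [ 31.25326207 -31.26850038 -86.01459592]
```

View pics/c6.png

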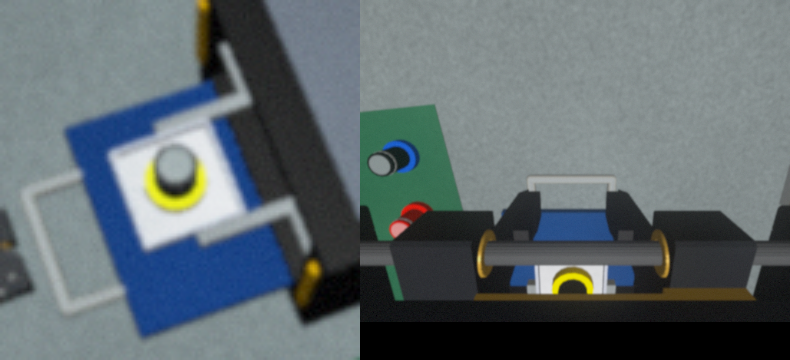

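The lens stands upright in the tray, at crop (175,180) in the scene view. For closing, I'll turn the gripper so it closes across the bar and tilt it 35°.

>>> {"op": "step_arm", "data": {"increments": [[0,0,0,0,0,7,0],[0,0,0,0,0,7,0],[0,0,0,0,0,7,0],[0,0,0,0,0,7,0],[0,0,0,0,0,7,0],[0,0,0,0,0,7,0],[0,0,0,0,0,7,0],[0,0,0,0,0,7,0],[0,0,0,0,0,7,0],[0,0,0,0,0,7,0],[0,0,0,0,0,7,0],[0,0,0,0,0,7,0]]}}

```text
t: 13.12
tcp_pos: [0.4289, 0.041, 0.2252]
tcp_rot: [2.226, 2.215, 0.001]
contact_force: [-0.6, 0.5, 0.5]
finger_gap: 0.0442
finger_force: 0.0
```

>>> {"op": "step_arm", "data": {"increments": [[0,0,0,0,0,6,0],[0,0,0,-7,0,0,0],[0,0,0,-7,0,0,0],[0,0,0,-7,0,0,0],[0,0,0,-7,0,0,0],[0,0,0,-7,0,0,0],[0,0,0,0,0,0,0],[0,0,0,0,0,0,0]]}}

```text
t: 13.78
tcp_pos: [0.4272, 0.0412, 0.225]
tcp_rot: [1.956, 1.763, 0.555]
contact_force: [0.4, -0.9, 0.8]
finger_gap: 0.044
finger_force: 0.0
```

```bash
python3 - <<'E'
from h import *
s=env.observe();print(s["t"],s["tcp_pos"],s["qpos"].round(2),s["finger_gap"]);go(fromtester([-.1895,0,.0675])+tool("x",35)[:,2]*.017,tool("x",35))
S=cam("scene");T=cam("top")
# bar middle check by rays at z .0675: bright-grey bar in pre-grasp pictures (top t3)
p=cv2.imread("pics/t3.png")
print(proj(T,[fromtester([-.1895,y,.0675]) for y in(-.055,.055)]),proj(S,[fromtester([-.1895,y,.0675]) for y in(-.055,.055)]))
E
```

```text
13.7833 [0.4271558  0.0411929  0.22497262] [-0.24 -0.63  2.4   0.11  0.77 -0.2 ] 0.04397966033513067
shift mm in tool now [ -0.6 -57.7 168.8] norm 178.4
turn deg (tool) [-0.04  0.03 -0.04] shift in tool after [ -0.6 -57.9 168.7]
[[294.0622505  264.30307049]
 [250.52097509 259.46881741]] [[242.55958849 253.01989293]
 [228.6871365  214.21471518]]
```

>>> {"op": "step_arm", "data": {"increments": [[0,0,37,0,0,0,0],[0,0,37,0,0,0,0],[0,0,36,0,0,0,0],[0,-29,0,0,0,0,0],[0,-29,0,0,0,0,0],[0,0,0,0,0,0,0]]}}

```text
t: 14.28
tcp_pos: [0.4384, 0.0411, 0.094]
tcp_rot: [1.968, 1.776, 0.545]
contact_force: [-1.0, 0.7, -1.5]
finger_gap: 0.0443
finger_force: 0.0
```

```bash
python3 - <<'E'
from h import *
s=env.observe();print(s["t"],s["tcp_pos"],s["qpos"].round(3),s["contact_force"]);go(fromtester([-.1895,0,.0675])+tool("x",35)[:,2]*.017,tool("x",35))
w,_=env.capture("wrist");cv2.imwrite("pics/w7.png",w[:,:,::-1]);C=cam("wrist",s);print(proj(C,[fromtester([-.1895,y,.0675]) for y in(-.055,0,.055)]))
E
```

```text
14.2833 [0.43840097 0.04113624 0.09399629] [-0.233 -0.244  2.484  0.241  0.321 -0.336] [-0.95677169  0.67205879 -1.48932875]
shift mm in tool now [-1.9  9.1 54.9] norm 55.6
turn deg (tool) [-1.03 -0.17 -0.04] shift in tool after [-1.7  8.1 55. ]
[[290.30138978 312.3396075 ]
 [291.23139556 238.84491384]
 [292.3247151  152.3652748 ]]
```

View pics/w7.png

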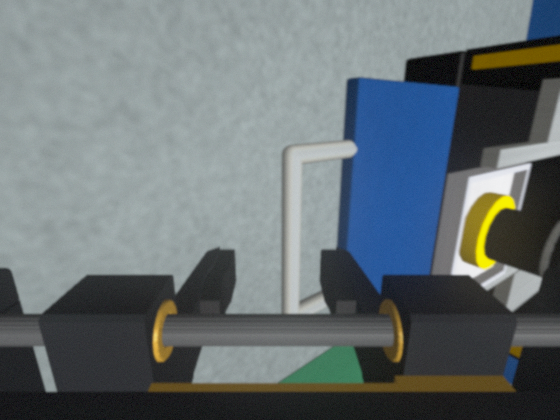

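The bar at column 292 matches the prediction (291) and lies between the fingers. I'll ease the tilt to 30° to keep joint 5 away from its limit, then move in.

>>> {"op": "step_arm", "data": {"increments": [[0,0,0,4,0,0,0],[0,0,0,0,0,0,0]]}}

```text
t: 14.5
tcp_pos: [0.4483, 0.0382, 0.1048]
tcp_rot: [2.0, 1.803, 0.502]
contact_force: [1.9, 0.2, 1.2]
finger_gap: 0.044
finger_force: 0.0
```

```bash
python3 - <<'E'
from h import *
s=env.observe();print(s["t"],s["tcp_pos"],s["qpos"].round(3));go(fromtester([-.1895,0,.0675])+tool("x",30)[:,2]*.017,tool("x",30))
E
```

```text
14.5 [0.4483387  0.03823071 0.10480976] [-0.224 -0.231  2.423  0.153  0.413 -0.243]
shift mm in tool now [ 0.2 -4.1 58.4] norm 58.5
turn deg (tool) [ 1.2   0.08 -0.01] shift in tool after [ 0.1 -2.9 58.4]
```

>>> {"op": "step_arm", "data": {"increments": [[0,-3,0,1,0,0,0],[0,0,15,0,0,0,0],[0,0,15,0,0,0,0],[0,0,14,0,0,0,0],[0,0,0,0,0,0,0]]}}

```text
t: 14.92
tcp_pos: [0.4633, 0.0375, 0.0606]
tcp_rot: [2.014, 1.816, 0.486]
contact_force: [-0.0, 0.8, -0.0]
finger_gap: 0.0444
finger_force: 0.0
```

```bash
python3 - <<'E'
from h import *
s=env.observe();print(s["t"],s["tcp_pos"],s["qpos"].round(3),s["contact_force"]);go(fromtester([-.1895,0,.0675])+tool("x",30)[:,2]*.017,tool("x",30))
E
```

```text
14.9167 [0.46329285 0.037451   0.0605724 ] [-0.214 -0.041  2.386  0.201  0.281 -0.289] [-0.01129067  0.80264413 -0.01825895]
shift mm in tool now [-0.6  6.3 12.6] norm 14.2
turn deg (tool) [-0.02  0.   -0.03] shift in tool after [-0.6  6.3 12.6]
```

>>> {"op": "step_arm", "data": {"increments": [[0,5,6,0,0,0,0],[0,1,6,0,0,0,0],[0,0,0,0,0,0,0],[0,0,0,0,0,0,-1],[0,0,0,0,0,0,-1],[0,0,0,0,0,0,-1],[0,0,0,0,0,0,-1]], "grip_force": 20}}

```text
t: 15.5
tcp_pos: [0.4732, 0.0367, 0.0542]
tcp_rot: [2.013, 1.816, 0.487]
contact_force: [0.1, -0.5, 1.1]
finger_gap: 0.0193
finger_force: 0.0
```

```bash
python3 - <<'E'
from h import *
s=env.observe();print(s["t"],s["tcp_pos"],s["qpos"].round(3),s["contact_force"],s["finger_gap"])
Rc=R.from_rotvec(s["tcp_rot"]).as_matrix();g=s["tcp_pos"]-Rc[:,2]*.017;print("grasp in tester",totester(g).round(4))
bar=lambda th:np.array([-.19*np.sin(th)-.006*np.cos(th),0,.06+.19*np.cos(th)-.006*np.sin(th)])
b=[fromtester(bar(t)) for t in np.arange(1.5,-.01,-.1)]
print(((np.diff(b,axis=0)@tool("x",30))*1e3).round(1))
E
```

```text
15.5 [0.47316789 0.03665226 0.05416841] [-0.21   0.004  2.364  0.211  0.257 -0.296] [ 0.09049464 -0.49099481  1.10756975] 0.019303044537285142
grasp in tester [-0.1914  0.0009  0.0689]
[[  0.   10.9 -15.5]
 [ -0.   12.4 -14.4]
 [ -0.   13.8 -13.1]
 [  0.   15.  -11.6]
 [ -0.   16.1 -10.1]
 [  0.   17.   -8.4]
 [ -0.   17.8  -6.7]
 [  0.   18.4  -4.8]
 [ -0.   18.8  -3. ]
 [  0.   19.   -1.1]
 [ -0.   19.    0.8]
 [  0.   18.8   2.7]
 [  0.   18.4   4.6]
 [  0.   17.9   6.4]
 [ -0.   17.2   8.1]]
```

>>> {"op": "step_arm", "data": {"increments": [[0,0,0,0,0,0,-1],[0,0,0,0,0,0,-1],[0,0,0,0,0,0,-1],[0,1.8,-2.5,0,0,0,-1],[0,3.6,-5.2,0,0,0,-1],[0,5.5,-7.8,0,0,0,-1]]}}

```text
t: 16.0
tcp_pos: [0.4744, 0.0364, 0.0723]
tcp_rot: [2.015, 1.816, 0.485]
contact_force: [6.5, 1.4, -6.8]
finger_gap: 0.0111
finger_force: 20.0
```

```bash
cat >> h.py <<'E'
def where():
    s=env.observe();Rc=R.from_rotvec(s["tcp_rot"]).as_matrix();g=totester(s["tcp_pos"]-Rc[:,2]*.017)
    th=np.arctan2(-g[0],g[2]-.06)-.0316
    print(s["t"],"grasp",g.round(4),"theta",th.round(3),"radius",np.hypot(g[0],g[2]-.06).round(4),"F",s["contact_force"].round(1),"gap",s["finger_gap"].round(4),s["qpos"].round(2))
E
python3 -c "
from h import *;where()"
```

```text
Traceback (most recent call last):
  File "h.py", line 47, in where
    print(s["t"],"grasp",g.round(4),"theta",th.round(3),"radius",np.hypot(g[0],g[2]-.06).round(4),"F",s["contact_force"].round(1),"gap",s["finger_gap"].round(4),s["qpos"].round(2))
                                                                                                                                        ^^^^^^^^^^^^^^^^^^^^^
AttributeError: 'float' object has no attribute 'round'
```

>>> {"op": "step_arm", "data": {"increments": [[0,6.2,-7.2,0,0,0,-1],[0,6.2,-7.2,0,0,0,-1],[0,6.9,-6.6,0,0,0,-1],[0,6.9,-6.6,0,0,0,-1],[0,7.5,-5.8,0,0,0,-1],[0,7.5,-5.8,0,0,0,-1],[0,8,-5,0,0,0,-1],[0,8,-5,0,0,0,-1]]}}

```text
t: 16.67
tcp_pos: [0.4957, 0.0344, 0.1411]
tcp_rot: [2.02, 1.823, 0.478]
contact_force: [-14.6, -2.8, 1.3]
finger_gap: 0.0112
finger_force: 20.0
```

```bash
sed -i 's/s\["finger_gap"\].round(4)/round(float(s["finger_gap"]),4)/' h.py
python3 -c "
from h import *;where()"
```

```text
16.6667 grasp [-0.1686  0.001   0.1559] theta 1.022 radius 0.194 F [-14.6  -2.8   1.3] gap 0.0112 [-0.2  -0.17  2.27  0.1   0.53 -0.17]
```

>>> {"op": "step_arm", "data": {"increments": [[0,8.5,-4.2,0,0,0,-1],[0,8.5,-4.2,0,0,0,-1],[0,8.9,-3.3,0,0,0,-1],[0,8.9,-3.3,0,0,0,-1],[0,9.2,-2.4,0,0,0,-1],[0,9.2,-2.4,0,0,0,-1],[0,9.4,-1.5,0,0,0,-1],[0,9.4,-1.5,0,0,0,-1],[0,9.5,-0.5,0,0,0,-1],[0,9.5,-0.5,0,0,0,-1]]}}

```text
t: 17.5
tcp_pos: [0.5651, 0.0272, 0.2096]
tcp_rot: [2.016, 1.818, 0.484]
contact_force: [-7.0, -0.1, 1.8]
finger_gap: 0.011
finger_force: 20.1
```

```bash
python3 -c "
from h import *;where()"
```

```text
17.5 grasp [-0.0989  0.0009  0.2244] theta 0.51 radius 0.1918 F [-7.  -0.1  1.8] gap 0.011 [-0.18 -0.12  2.06  0.06  0.68 -0.12]
```

>>> {"op": "step_arm", "data": {"increments": [[0,9.5,0.4,0,0,0,-1],[0,9.5,0.4,0,0,0,-1],[0,9.4,1.3,0,0,0,-1],[0,9.4,1.4,0,0,0,-1],[0,9.2,2.3,0,0,0,-1],[0,9.2,2.3,0,0,0,-1],[0,9,3.2,0,0,0,-1],[0,6,2.2,0,0,0,-1],[0,0,0,0,0,0,-1]]}}

```text
t: 18.25
tcp_pos: [0.635, 0.0199, 0.234]
tcp_rot: [2.014, 1.816, 0.487]
contact_force: [2.5, 0.2, -2.3]
finger_gap: 0.0109
finger_force: 20.0
```

```bash
python3 -c "
from h import *;where()"
```

```text
18.25 grasp [-0.0287  0.0008  0.2487] theta 0.119 radius 0.1908 F [ 2.5  0.2 -2.3] gap 0.0109 [-0.17  0.02  1.88  0.05  0.72 -0.1 ]
```

>>> {"op": "step_arm", "data": {"increments": [[0,5.1,2.5,0,0,0,-1],[0,5.1,2.5,0,0,0,-1],[0,4.2,2.2,0,0,0,-1],[0,3.4,1.8,0,0,0,-1],[0,0,0,0,0,0,-1]]}}

```text
t: 18.67
tcp_pos: [0.655, 0.0177, 0.2353]
tcp_rot: [2.013, 1.815, 0.488]
contact_force: [1.5, 0.1, -0.2]
finger_gap: 0.0108
finger_force: 20.0
```

>>> {"op": "step_arm", "data": {"increments": [[0,1.7,1,0,0,0,-1],[0,1.7,1,0,0,0,-1],[0,0,0,0,0,0,-1]]}}

```text
t: 18.92
tcp_pos: [0.6571, 0.0176, 0.235]
tcp_rot: [2.015, 1.818, 0.484]
contact_force: [-12.6, 0.9, 7.3]
finger_gap: 0.0107
finger_force: 19.8
```

```bash
python3 -c "
from h import *;where()"
```

```text
18.9167 grasp [-0.0064  0.0008  0.2497] theta 0.002 radius 0.1898 F [-12.6   0.9   7.3] gap 0.0107 [-0.17  0.07  1.83  0.05  0.73 -0.09]
```

>>> {"op": "step_arm", "data": {"increments": [[0,1.3,0.8,0,0,0,-1],[0,0,0,0,0,0,-1],[0,0,0,0,0,0,-1]]}}

```text
t: 19.17
tcp_pos: [0.6576, 0.0176, 0.2344]
tcp_rot: [2.016, 1.819, 0.483]
contact_force: [-19.7, 0.8, 10.7]
finger_gap: 0.0104
finger_force: 18.6
```

It's on the stop (0.5 mm of travel for 7 N more). I'm releasing and backing out along the tool axis.

>>> {"op": "step_arm", "data": {"increments": [[0,-1,-0.5,0,0,0,0],[0,0,0,0,0,0,0],[0,0,0,0,0,0,0],[0,0,0,0,0,0,0],[0,0,-15,0,0,0,0],[0,0,-30,0,0,0,0],[0,0,-40,0,0,0,0],[0,0,-40,0,0,0,0],[0,-40,0,0,0,0,0],[0,-40,0,0,0,0,0],[0,-40,0,0,0,0,0],[0,-40,0,0,0,0,0]]}}

```text
t: 20.17
tcp_pos: [0.4573, 0.0383, 0.2625]
tcp_rot: [2.013, 1.815, 0.487]
contact_force: [-0.4, 0.2, 0.9]
finger_gap: 0.0442
finger_force: 0.0
```

```bash
python3 - <<'E'
from h import *
s=env.observe();print(s["t"],s["tcp_pos"],s["contact_force"],s["finger_gap"])
p,d=env.capture("top");q,_=env.capture("scene");w,_=env.capture("wrist")
a=np.hstack([cv2.resize(q[110:310,230:450,::-1],(440,400)),cv2.resize(w[:,:,::-1],(360,270),) if 0 else cv2.copyMakeBorder(cv2.resize(w[:,:,::-1],(360,270)),0,130,0,0,0)])
cv2.imwrite("pics/c9.png",a)
S=cam("scene");T=cam("top")
pr=lambda C:[proj(C,[fromtester([-.19*np.sin(t)-.006*np.cos(t),y,.06+.19*np.cos(t)-.006*np.sin(t)]) for y in(-.055,.055)]).round(1).tolist() for t in(0,.1)]
print("scene",pr(S),"crop scale: (u-230)*2,(v-110)*2");print("wrist",pr(cam("wrist",s)),"scale .643")
E
```

```text
20.1667 [0.45728318 0.03830129 0.26246092] [-0.4198817   0.20352268  0.94959474] 0.04424200258981428
scene [[[314.8, 207.4], [296.5, 163.9]], [[306.8, 210.5], [288.7, 166.9]]] crop scale: (u-230)*2,(v-110)*2
wrist [[[455.0, 263.6], [478.2, 139.8]], [[440.6, 267.9], [462.6, 140.7]]] scale .643
```

View pics/c9.png

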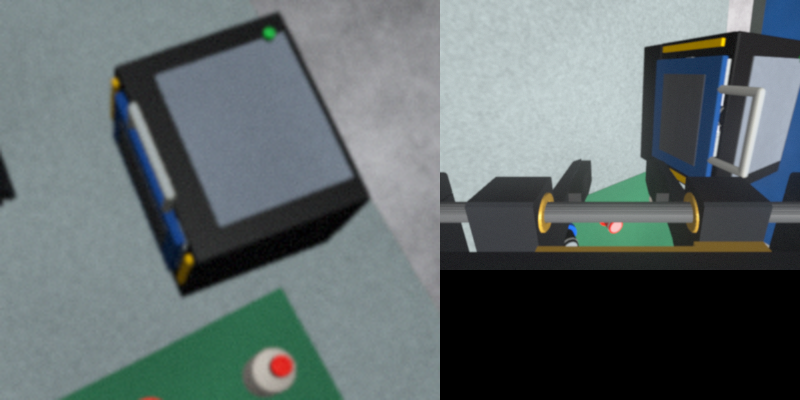

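The door is shut: the bar ends at crop (170,200) and (136,105) fit θ = 0, not 0.1. The robot is clear of everything, so I'm handing in.

```bash
python3 -c "
from cell import env;print(env.close_job())"
```

```text
the job is handed in; nothing more can be done
None
```

I opened the door fully, stood the yellow-footed lens upright in the tray and pushed the door shut to its stop; I handed the job in at about 20 s without touching the blue lens, bottle or parts box, and could not see the lens once the door was shut.

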